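# Seat the ringed stake in the bench socket

### The arm

A 6-joint arm with a two-finger parallel gripper is mounted at the origin on the work surface. World frame = base frame: x ahead of the robot, y to its left, z up, the work surface at z = 0. Lengths are in mm, angles in rad, forces in N, time in s.
With the tool pointing down it reaches from about 275 to 750 mm from the base axis. Payload 10.2 kg.
Tool frame: the origin (TCP) lies between the finger pads; the fingertips stand 17 mm ahead of it and the grasp point (between the pads) lies 2 mm behind it (tips_ahead is the distance from the TCP to the fingertips, in mm); z points along the fingers, y is the line along which they close (so a half turn about z gives the same grasp; the last joint's range is limited). The gripper opens to 85 mm and grips with 20 to 120 N. Pads are 22 mm wide; open, the fingers measure 114 mm over their backs; the gripper's body (76 mm by 85 mm) begins 54 mm behind the grasp point. The pads swing forward as they close: fully open they stand 13 mm farther back than shut.
Start: joints at [1.065, 0.313, 1.498, -0, 1.331, -0.223], TCP at [146.512, 504.148, 248.294] pointing down, gripper open.
Joint ranges: [-2.94, 2.94], [-0.97, 2.17], [0.19, 2.56], [-1.23, 4.37], [0.02, 3.11], [-2.88, 2.88]. Speed limits (rad/s): [2.39, 2.39, 3.01, 3.14, 3.14, 3.14].

### API

Orientations are given as a unit quaternion [w, x, y, z].
In Python, from rig import sense, capture, finish_job, boxes_of, tips_ahead gives the robot as it stands.
- The arm moves only by the tool drive_tool, never from a script. Its argument "commands" is text: rows parted by semicolons, each of 7 numbers parted by spaces: the shift along the world's x, y, z in units of 0.1 m (1.0 is 0.1 m), then the turn, a rotation vector about the world's x, y, z in units of pi/4 rad (1.0 is pi/4 rad), then the opening in per cent of the stroke, from 0 (shut) to 100 (fully open). A call has 1 to 20 rows; each row shifts and turns the commanded pose from where the row before left it; what a row does not reach is not made up. A row lasts 1/12 s, in which the tool goes at most 41.7 mm and 7.16 degrees, less where a joint would pass 70% of its speed; a pose out of reach is approached as far as the arm can. A call with a number of a shift or a turn outside -1 to 1 is refused whole. A call with a gripper value outside its range is refused whole. The fingers move at their own pace and stop on an object; "force" is the grip in N (left out, the last holds). Time passes only in rows, so rows that do not move let the fingers close. It gives the time, the measured TCP pose, the force, the opening and the grip force at its end, in the units of the state.
- sense(): the state, without advancing time (a new reading comes with each control period).
- capture(name): name is "scene" or "side" or "wrist"; returns a dict with "pixels" (400x640x3 uint8, blue, green, red), "fov_y" (degrees; the focal length in pixels is half the picture's height over the tangent of half this angle, whatever the lens; pixels are square), "cx", "cy" (the principal point, pixels), "position" and "attitude" of the camera in the world; the wrist camera has in their place "tool_from_camera" (4x4, takes a point from camera to tool coordinates, whose origin is the TCP and whose axes are the flange's). Camera axes: x right, y down, z forward; pixel columns grow to the right and rows downward; lengths in mm; the calibration is good to about 2 mm. A picture is of the moment at which its call begins: read the wrist's pose just before it. There is no depth.
- finish_job(): hands the job in; it is judged then, once.
Trained networks look in a picture, given as the dict that the camera call returned (one of the last four; its "shot" number tells which), for a name from the list of things; names that differ only in an ending like _2 or _b are one class to them, and where a whole thing is asked for, a point or a joint stands for the part that bears it (a point fixed in the world has none). Each returns a list of dicts, best first, with "confidence" (0 to 1); they miss things now and then, are a little off and sometimes report something else, mostly with a low value. They report only what shows in the picture. A call takes as long as a camera call. They do not tell look-alikes from the thing itself.
- boxes_of(picture, name): "position" ([column, row] in pixels, amid what is visible of it).
The state is a dict: "time_s": time; "joints": joint angles; "dq": joint speeds; "tau": joint torques, N m; "eef_pos": TCP position; "ee_rot": TCP orientation; "force": force on the tool from outside, world axes, zero at the start; "wrist_torque": the same for the moment, N m; "grip_width": opening from 0.0 (shut) to 1.0 (fully open); "grip_force": force on a finger pad.
Only numpy, scipy, OpenCV 4.12 (cv2) and the standard library are available. Lean on these libraries where they do the work, as an engineer would, in place of code of your own. Each camera call takes 0.05 s, during which the arm holds its last target. There are 200 camera calls.

### The job

Take the long steel stake with the dark ring round its shank out of the wooden rack and stand it in the bench socket. Push it down past the stiff cork until it bottoms, so that the ring is level with the socket's rim, then let go. Leave the other two stakes in the rack.

Things in the scene. Friction and masses are not known exactly. Their poses are not given: they have to be found in the camera images.
- stake: The stake to seat: a steel rod 130 mm long, upright in one of the rack's three holes, tip 8 mm above the bench. Shank 16 mm thick, tapering to 10 mm at the tip; flat cylindrical head 26 mm wide, the top 22 mm of the rod. A dark ring 4 mm wide circles the shank, its middle 60 mm above the tip. 0.13 to 0.27 kg. Origin: centre of the tip's underside; z up the rod.
- socket: Fixed bench socket: dark steel block 64 x 64 mm, 78 mm high, on a 100 mm square foot. Blind bore 20 mm wide down its middle, mouth chamfered 4 mm. Origin: centre of the underside, below the bore; z up. A cork pad stops a rod 40 mm below the rim; a push of about 10 N slides it (by friction, no spring) 20 mm more until it bottoms: a rod's tip is then 60 mm below the rim, at z = 18 mm.
- short_stake: Bystander in the rack: a like steel stake, but 100 mm long and with no ring; head 26 mm wide. Origin: centre of the tip's underside; z up. The rack is a fixed wooden block 70 x 220 x 43 mm with three holes, 20 mm wide and 35 mm deep, in a row along its length, 75 mm apart; each holds one stake.
- broad_stake: Bystander in the rack: a steel stake 130 mm long with a mushroom head 44 mm wide and no ring. Origin: centre of the tip's underside; z up.
Mind the look-alikes: they are no part of the job. Leave any turquoise or yellow look-alike of the stake alone. Several things have the shape of the socket; the one meant has the colours described above.

How it is judged:
By the outcome, as a careful person would: the job done as asked, in the order asked, and still so for the second after the job is handed in, with the robot touching nothing.
It also fails if it takes over 48 s, if anything falls off the work surface, if the arm or the gripper's body presses on something with over 40 N, if the wrist force passes 120 N, or if a joint passes its speed limit or range.

## Working session

There is one attempt and no reset: what is moved stays moved. The work goes in short steps, Python scripts to look and compute and a tool call to move; the robot and the scene stay as the last step left them, time stands still between calls to the robot, and variables do not carry over. Pictures are saved under pics/ and viewed, at most 10 in all, crops included, and the job is handed in when it is done.

Besides the shell and the picture viewer there is one more tool, called after ">>>" by a JSON object that holds its "fn" and its "kwargs", one argument or row to a line. drive_tool: Moves the arm, as the interface text tells. Shifts and turns lie within -1 to 1; 1 stands for 0.1 m of shift or pi/4 rad of turn. Its arguments: {"type":"object","properties":{"commands":{"type":"string"},"force":{"type":"number"}},"required":["commands"]}

```bash
mkdir -p pics; cat > h.py <<'E'
import numpy as np, cv2
from scipy.spatial.transform import Rotation as R
from rig import *
def cam(p,s=None):
    f=200/np.tan(np.radians(p["fov_y"])/2)
    if "position" in p:
        a=np.array(p["attitude"],float)
        M=a if a.shape==(3,3) else R.from_quat(a,scalar_first=True).as_matrix()
        return f,M,np.array(p["position"],float)
    T=np.array(p["tool_from_camera"]);Q=R.from_quat(s["ee_rot"],scalar_first=True).as_matrix()
    return f,Q@T[:3,:3],Q@T[:3,3]+np.array(s["eef_pos"])
def ray(p,uv,s=None):
    f,M,o=cam(p,s);d=M@np.array([(uv[0]-p["cx"])/f,(uv[1]-p["cy"])/f,1]);return o,d/np.linalg.norm(d)
def atz(p,uv,z,s=None):
    o,d=ray(p,uv,s);return o+d*(z-o[2])/d[2]
def proj(p,X,s=None):
    f,M,o=cam(p,s);c=M.T@(np.array(X)-o);return np.array([p["cx"]+f*c[0]/c[2],p["cy"]+f*c[1]/c[2]])
E
python3 - <<'E'
from h import *
s=sense();print(s)
for n in("scene","side"):
    p=capture(n);cv2.imwrite(f"pics/{n}0.png",p["pixels"]);print(n,cam(p,s)[2],p["fov_y"],p["cx"],p["cy"],np.shape(p.get("attitude")))
    for o in("stake","socket","short_stake","broad_stake"):
        for b in boxes_of(p,o):print(o,np.round(b["position"]),round(b["confidence"],2),np.round(atz(p,b["position"],60,s)))
E
```

```text
{'time_s': 0.0, 'joints': array([ 1.06458558e+00,  3.13427432e-01,  1.49846527e+00, -4.32819107e-06,
        1.33101035e+00, -2.23402189e-01]), 'dq': array([ 0.00146973,  0.00160831,  0.00191363, -0.00098292,  0.00052719,
       -0.0001315 ]), 'tau': array([ 4.78096063e-04, -4.12270904e+01, -2.59739721e+01, -2.66078714e-04,
        4.22157827e-03,  1.91243501e-06]), 'eef_pos': array([146.39299182, 503.9169782 , 247.73600342]), 'ee_rot': array([-2.31792020e-04,  1.40932975e-01,  9.90018923e-01, -6.12835160e-04]), 'force': array([0.19348208, 1.06024045, 0.43194833]), 'wrist_torque': array([-0.00484041, -0.03497547,  0.01292633]), 'grip_force': 0.0, 'grip_width': 1.0001653935493047}
scene [794.25579454 340.95099849 714.30167827] 56.16860546282011 317.8752583057523 199.16342111405038 (4,)
stake [215. 139.] 0.94 [ 687. -260.   60.]
stake [267. 116.] 0.89 [ 554. -256.   60.]
stake [290. 100.] 0.64 [ 482. -272.   60.]
socket [366. 276.] 0.76 [596. 188.  60.]
socket [410. 213.] 0.6 [443. 130.  60.]
short_stake [282. 149.] 0.76 [ 574. -152.   60.]
broad_stake [256.  94.] 0.69 [ 540. -338.   60.]
side [440.11962601 580.35209938 718.46298432] 42.50579463370753 322.425978572935 202.1133031030643 (4,)
stake [280.  88.] 0.73 [ 710. -275.   60.]
stake [334.  94.] 0.65 [ 595. -273.   60.]
stake [387.  96.] 0.6 [ 486. -284.   60.]
socket [297. 288.] 0.72 [567. 194.  60.]
socket [399. 281.] 0.62 [419. 156.  60.]
socket [348.  72.] 0.18 [ 579. -354.   60.]
short_stake [324. 133.] 0.72 [ 592. -150.   60.]
broad_stake [346.  73.] 0.66 [ 582. -348.   60.]
```

View pics/scene0.png

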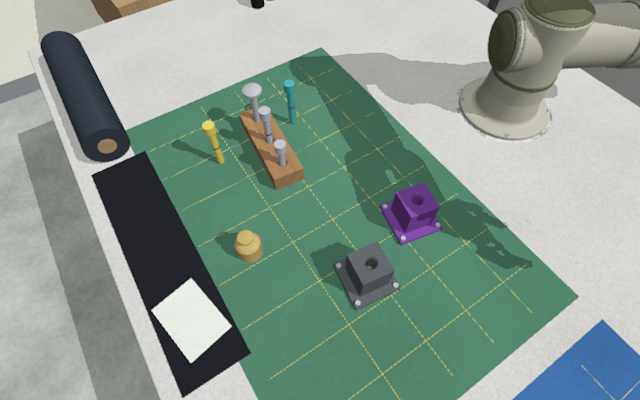

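View pics/side0.png

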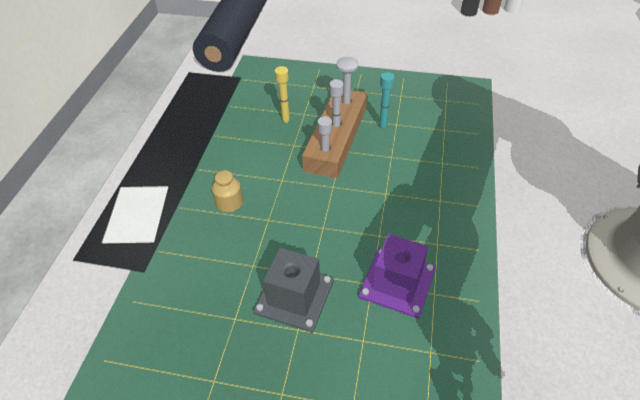

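The target is the middle stake (scene ~265,112; side ~336,85). The dark socket's bore is at scene (371,264) and side (292,271). The yellow and turquoise stakes and the purple block are look-alikes.

```bash
python3 - <<'E'
from h import *
P={n:capture(n) for n in("scene","side")}
for nm,a,b,z in(("stake",(265,111),(336.5,84),138),("bore",(371,264),(292,271),78),("short",(280,145),(324.5,122),108),("broad",(252,89),(347,63.5),138)):
    print(nm,atz(P["scene"],a,z).round(1),atz(P["side"],b,z).round(1))
a=cv2.resize(P["scene"]["pixels"][70:190,220:320],None,fx=4,fy=4,interpolation=2)
b=cv2.resize(P["side"]["pixels"][50:170,290:390],None,fx=4,fy=4,interpolation=2)
cv2.imwrite("pics/c1.png",np.hstack([a,b]))
a=cv2.resize(P["scene"]["pixels"][230:310,320:420],None,fx=4,fy=4,interpolation=2)
b=cv2.resize(P["side"]["pixels"][245:325,245:345],None,fx=4,fy=4,interpolation=2)
cv2.imwrite("pics/c2.png",np.hstack([a,b]))
E
```

```text
stake [ 578.6 -201.2  138. ] [ 577.2 -201.8  138. ]
bore [579.8 179.   78. ] [576.9 178.   78. ]
short [ 588.3 -126.9  108. ] [ 585.9 -126.4  108. ]
broad [ 570.3 -275.4  138. ] [ 568.4 -270.1  138. ]
```

View pics/c1.png

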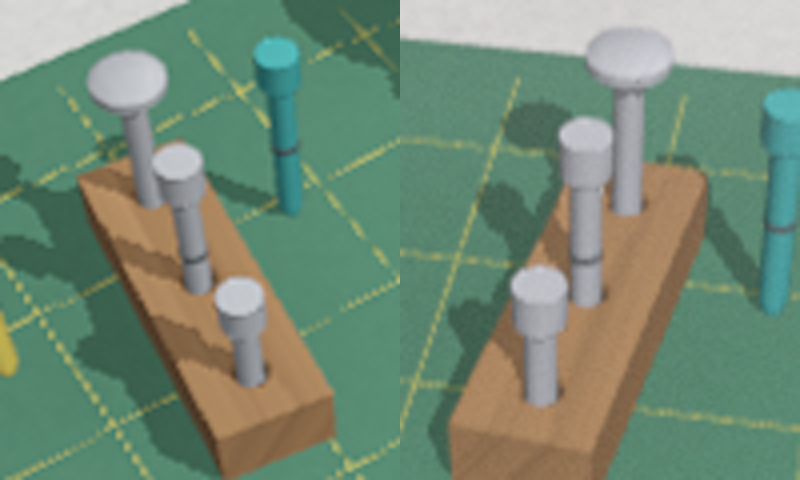

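View pics/c2.png

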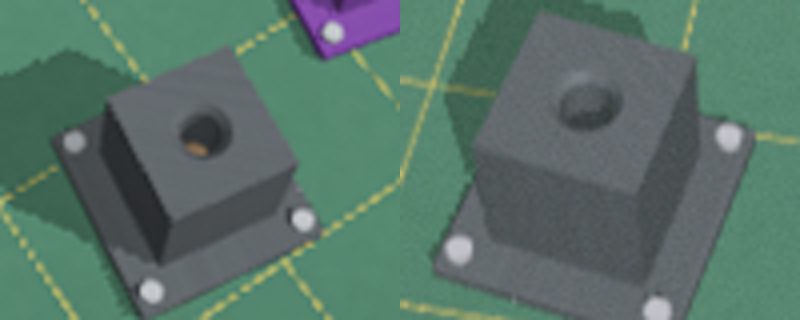

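>>> {"fn": "drive_tool", "kwargs": {
  "commands": "0.215 -0.35 0 0 0 -0.09 100;0.215 -0.35 0 0 0 -0.09 100;0.215 -0.35 0 0 0 -0.09 100;0.215 -0.35 0 0 0 -0.09 100;0.215 -0.35 0 0 0 -0.09 100;0.215 -0.35 0 0 0 -0.09 100;0.215 -0.35 0 0 0 -0.09 100;0.215 -0.35 0 0 0 -0.09 100;0.215 -0.35 0 0 0 -0.09 100;0.215 -0.35 0 0 0 -0.09 100;0.215 -0.35 0 0 0 -0.09 100;0.215 -0.35 0 0 0 -0.09 100;0.215 -0.35 0 0 0 -0.09 100;0.215 -0.35 0 0 0 -0.09 100;0.215 -0.35 0 0 0 -0.09 100;0.215 -0.35 0 0 0 -0.09 100;0.215 -0.35 0 0 0 -0.09 100;0.215 -0.35 0 0 0 -0.09 100;0.215 -0.35 0 0 0 -0.09 100;0.215 -0.35 0 0 0 -0.09 100"
}}

```text
time_s: 2.27
eef_pos: [577.2, -197.8, 248.2]
ee_rot: [-0.0, 0.751, 0.66, 0.0]
force: [1.2, 0.5, 0.2]
grip_width: 0.998
grip_force: 0.0
```

>>> {"fn": "drive_tool", "kwargs": {
  "commands": "0 0 0 0 0 0 100;0 0 0 0 0 0 100;0 0 0 0 0 0 100"
}}

```text
time_s: 2.52
eef_pos: [576.3, -195.5, 248.0]
ee_rot: [-0.0, 0.75, 0.661, -0.0]
force: [-0.1, 0.8, 0.0]
grip_width: 1.0
grip_force: 0.0
```

```bash
python3 - <<'E'
from h import *
s=sense();p=capture("wrist");cv2.imwrite("pics/w1.png",p["pixels"])
M=R.from_quat(s["ee_rot"],scalar_first=True).as_matrix()
print(s["time_s"],s["eef_pos"],s["joints"],M.round(3).tolist(),tips_ahead if not callable(tips_ahead) else tips_ahead())
print(np.array(p["tool_from_camera"]).round(3))
for X in((578,-201.5,138),(587,-126.6,108),(569.5,-274,138)):print(proj(p,X,s).round(1))
E
```

```text
2.5167 [ 576.3012348  -195.49111732  248.04773969] [-5.19394858e-01  5.00982396e-01  1.22486015e+00  1.70921833e-04
  1.41648813e+00 -3.94206283e-01] [[0.125, 0.992, -0.001], [0.992, -0.125, 0.001], [0.0, -0.001, -1.0]] 17.0
[[ 1.0000e-03 -9.4600e-01 -3.2400e-01  8.3443e+01]
 [ 1.0000e+00  0.0000e+00  1.0000e-03 -9.5200e-01]
 [-1.0000e-03 -3.2400e-01  9.4600e-01 -1.2517e+02]
 [ 0.0000e+00  0.0000e+00  0.0000e+00  1.0000e+00]]
[321.6 207.8]
[321.1 117.2]
[321.9 278.5]
```

View pics/w1.png

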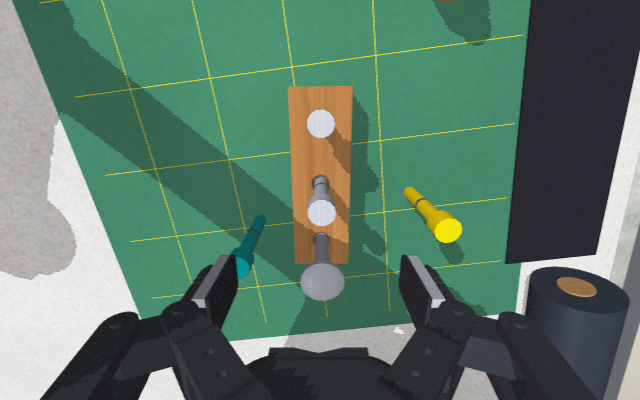

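Wrist view: the three rack heads sit in the finger lane, the target at about (321,213). The teal head is at (242,268) and the yellow head at (447,230), so I'll check how close they are to the fingers.

```bash
python3 - <<'E'
from h import *
s=sense();p=capture("wrist");P=capture("scene");S=capture("side")
print("t",atz(p,(321,212.5),138,s).round(1),"short",atz(p,(320.5,124),108,s).round(1),"broad",atz(p,(322,281),138,s).round(1))
def tri(l):
    A=0;b=0
    for o,d in l:
        Q=np.eye(3)-np.outer(d,d);A=A+Q;b=b+Q@o
    return np.linalg.solve(A,b).round(1)
print("teal top",tri([ray(p,(242,268),s),ray(P,(289.3,82.5)),ray(S,(386.5,75.5))]))
print("yel top",tri([ray(p,(447,231),s),ray(P,(208.5,124)),ray(S,(281.5,70.5))]))
M=R.from_quat(s["ee_rot"],scalar_first=True).as_matrix()
print("y axis",M[:,1],"x",M[:,0])
E
```

```text
t [ 576.9 -205.6  138. ] short [ 585.7 -132.   108. ] broad [ 569.3 -276.8  138. ]
teal top [ 489.1 -257.7  128.5]
yel top [ 692.9 -242.7  127.8]
y axis [ 9.92250691e-01 -1.24252028e-01 -1.80348231e-06] x [1.24252027e-01 9.92250677e-01 1.65595683e-04]
```

>>> {"fn": "drive_tool", "kwargs": {
  "commands": "0.01 -0.075 0 0 0 0 65;0 0 -0.3 0 0 0 65;0 0 -0.3 0 0 0 65;0 0 -0.25 0 0 0 65;0 0 -0.15 0 0 0 65;0 0 -0.1 0 0 0 65;0 0 -0.1 0 0 0 65;0 0 -0.05 0 0 0 65;0 0 0 0 0 0 65;0 0 0 0 0 0 65",
  "force": 40
}}

```text
time_s: 3.55
eef_pos: [577.8, -203.5, 124.0]
ee_rot: [0.001, 0.75, 0.661, 0.0]
force: [0.1, 0.4, -0.2]
grip_width: 0.651
grip_force: 0.0
```

>>> {"fn": "drive_tool", "kwargs": {
  "commands": "0 0 0 0 0 0 40;0 0 0 0 0 0 34;0 0 0 0 0 0 25;0 0 0 0 0 0 20;0 0 0 0 0 0 10;0 0 0 0 0 0 0;0 0 0 0 0 0 0;0 0 0 0 0 0 0;0 0 0 0 0 0 0;0 0 0 0 0 0 0",
  "force": 40
}}

```text
time_s: 4.38
eef_pos: [577.9, -203.5, 124.1]
ee_rot: [0.001, 0.75, 0.661, 0.0]
force: [0.0, -0.7, 6.0]
grip_width: 0.291
grip_force: 39.3
```

>>> {"fn": "drive_tool", "kwargs": {
  "commands": "0 0 0 0 0 0 0;0 0 0 0 0 0 0;0 0 0.05 0 0 0 0;0 0 0.1 0 0 0 0;0 0 0.15 0 0 0 0;0 0 0.2 0 0 0 0;0 0 0.2 0 0 0 0;0 0 0.2 0 0 0 0;0 0 0.2 0 0 0 0;0 0 0.15 0 0 0 0;0 0 0.05 0 0 0 0;0 0 0 0 0 0 0;0 0 0 0 0 0 0",
  "force": 100
}}

```text
time_s: 5.47
eef_pos: [577.2, -203.2, 252.5]
ee_rot: [-0.001, 0.75, 0.661, -0.0]
force: [0.1, 0.4, -3.2]
grip_width: 0.272
grip_force: 98.2
```

>>> {"fn": "drive_tool", "kwargs": {
  "commands": "0 0.1 0 0 0 0 0;0 0.2 0 0 0 0 0;0 0.3 0 0 0 0 0;0 0.3 0 0 0 0 0;0 0.3 0 0 0 0 0;0 0.3 0 0 0 0 0;0 0.3 0 0 0 0 0;0 0.3 0 0 0 0 0;0 0.3 0 0 0 0 0;0 0.3 0 0 0 0 0;0 0.3 0 0 0 0 0;0 0.3 0 0 0 0 0;0 0.2 0 0 0 0 0;0 0.2 0 0 0 0 0;0 0.1 0 0 0 0 0;0 0.02 0 0 0 0 0;0 0 0 0 0 0 0;0 0 0 0 0 0 0;0 0 0 0 0 0 0;0 0 0 0 0 0 0"
}}

```text
time_s: 7.13
eef_pos: [577.6, 177.7, 253.3]
ee_rot: [0.0, 0.751, 0.661, -0.0]
force: [-1.1, 0.2, -2.6]
grip_width: 0.273
grip_force: 98.2
```

```bash
python3 - <<'E'
from h import *
s=sense();print(s["eef_pos"],s["ee_rot"])
P=capture("scene");S=capture("side");W=capture("wrist")
x,y,z=s["eef_pos"]
for p in(P,S,W):print([proj(p,X,s).round(0).tolist() for X in((x,y,z-117),(x,y,z),(578,178.5,78))])
cr=lambda p,c0,r0,k=3:cv2.resize(p["pixels"][r0:r0+160,c0:c0+130],None,fx=k,fy=k,interpolation=2)
cv2.imwrite("pics/c3.png",np.hstack([cr(P,310,160),cr(S,235,160)]))
cv2.imwrite("pics/w2.png",W["pixels"])
E
```

```text
[577.63864884 177.7120813  253.27159963] [ 2.81555923e-05  7.50549286e-01  6.60814469e-01 -7.84474259e-05]
[[376.0, 250.0], [386.0, 216.0], [372.0, 263.0]]
[[289.0, 248.0], [282.0, 191.0], [291.0, 271.0]]
[[319.0, 199.0], [320.0, 274.0], [319.0, 181.0]]
```

View pics/c3.png

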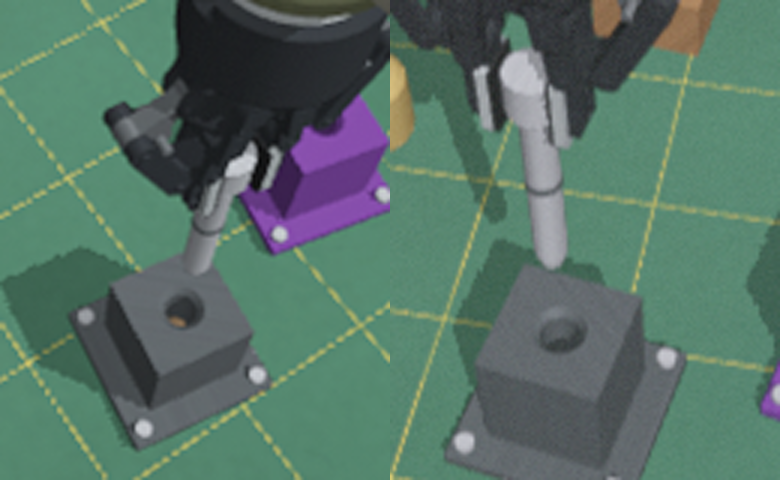

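View pics/w2.png

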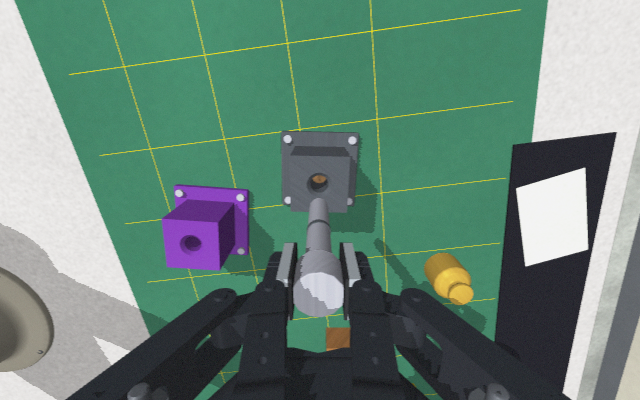

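```bash
python3 - <<'E'
from h import *
s=sense();P=capture("scene");S=capture("side");W=capture("wrist")
# auto-measure shank axis: edges per row across crop -> midpoints
for n,p,tip,ring,bore in(("scene",P,(376.4,249.0),(378.6,235.3),(371.4,263.5)),("side",S,(288.6,247.0),(286,222.5),(292,271)),):
    t=atz(p,tip,137.3,s);r=atz(p,ring,197.3,s);b=atz(p,bore,78,s);print(n,"tip",t.round(1),"ring",r.round(1),"bore",b.round(1),"tip->bore",(b-t).round(1)[:2])
print("wrist bore",atz(W,(318.5,182.5),78,s).round(1))
for n,p,c0,r0,k in(("P",P,350,205,10),("S",S,265,205,10)):
    cv2.imwrite(f"pics/c4{n}.png",cv2.resize(p["pixels"][r0:r0+60,c0:c0+40],None,fx=k,fy=k,interpolation=2))
cv2.imwrite("pics/c4.png",np.hstack([cv2.imread("pics/c4P.png"),cv2.imread("pics/c4S.png")]))
E
```

```text
scene tip [576.1 177.8 137.3] ring [582.1 178.7 197.3] bore [578.6 178.6  78. ] tip->bore [2.5 0.7]
side tip [578.  177.5 137.3] ring [576.2 181.6 197.3] bore [576.9 178.   78. ] tip->bore [-1.1  0.5]
wrist bore [577.4 177.2  78. ]
```

View pics/c4.png

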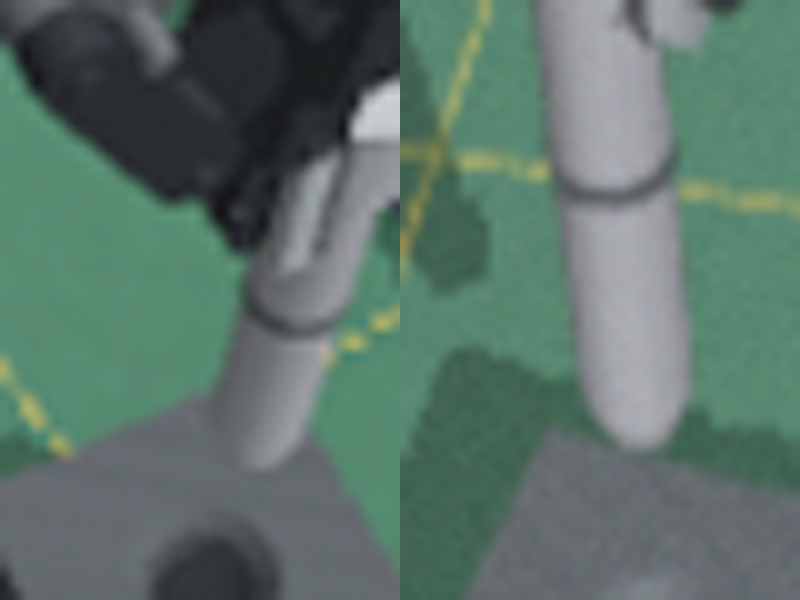

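The stake hangs vertical, its tip at scene (376,250) and side (289,248), within about 1 mm of the bore axis. I'll lower it.

>>> {"fn": "drive_tool", "kwargs": {
  "commands": "0 0 -0.2 0 0 0 0;0 0 -0.2 0 0 0 0;0 0 -0.1 0 0 0 0;0 0 -0.06 0 0 0 0;0 0 -0.06 0 0 0 0;0 0 -0.06 0 0 0 0;0 0 -0.06 0 0 0 0;0 0 -0.06 0 0 0 0;0 0 0 0 0 0 0;0 0 0 0 0 0 0"
}}

```text
time_s: 8.27
eef_pos: [577.5, 178.6, 173.2]
ee_rot: [-0.0, 0.75, 0.661, -0.0]
force: [0.6, 0.0, -2.9]
grip_width: 0.272
grip_force: 98.3
```

>>> {"fn": "drive_tool", "kwargs": {
  "commands": "0 0 -0.05 0 0 0 0;0 0 -0.05 0 0 0 0;0 0 -0.04 0 0 0 0;0 0 -0.04 0 0 0 0;0 0 -0.04 0 0 0 0;0 0 -0.03 0 0 0 0;0 0 -0.03 0 0 0 0;0 0 0 0 0 0 0;0 0 0 0 0 0 0"
}}

```text
time_s: 9.02
eef_pos: [577.7, 178.7, 146.0]
ee_rot: [0.0, 0.75, 0.661, 0.0]
force: [-1.2, -0.1, 5.7]
grip_width: 0.278
grip_force: 99.0
```

>>> {"fn": "drive_tool", "kwargs": {
  "commands": "0 0 -0.03 0 0 0 0;0 0 -0.03 0 0 0 0;0 0 -0.03 0 0 0 0;0 0 -0.02 0 0 0 0;0 0 0 0 0 0 0;0 0 0 0 0 0 0"
}}

```text
time_s: 9.52
eef_pos: [577.8, 178.7, 135.0]
ee_rot: [0.0, 0.75, 0.661, 0.0]
force: [-1.1, 0.0, 4.7]
grip_width: 0.276
grip_force: 98.9
```

>>> {"fn": "drive_tool", "kwargs": {
  "commands": "0 0 -0.01 0 0 0 0;0 0 -0.01 0 0 0 0;0 0 0 0 0 0 0;0 0 0 0 0 0 0"
}}

```text
time_s: 9.85
eef_pos: [578.1, 178.8, 134.2]
ee_rot: [0.001, 0.75, 0.661, 0.001]
force: [-4.2, -0.2, 12.7]
grip_width: 0.275
grip_force: 100.1
```

>>> {"fn": "drive_tool", "kwargs": {
  "commands": "0 0 -0.01 0 0 0 0;0 0 -0.01 0 0 0 0;0 0 0 0 0 0 0;0 0 0 0 0 0 0"
}}

```text
time_s: 10.18
eef_pos: [578.5, 179.0, 134.0]
ee_rot: [0.001, 0.75, 0.661, 0.002]
force: [-5.2, 1.1, 24.8]
grip_width: 0.275
grip_force: 101.4
```

Bottomed: the force climbs while the height holds. I'll unload, release gently and back off upwards.

>>> {"fn": "drive_tool", "kwargs": {
  "commands": "0 0 0.015 0 0 0 0;0 0 0.015 0 0 0 0;0 0 0 0 0 0 0;0 0 0 0 0 0 35;0 0 0 0 0 0 40;0 0 0 0 0 0 50;0 0 0 0 0 0 60;0 0 0 0 0 0 65;0 0 0 0 0 0 65;0 0 0.1 0 0 0 65;0 0 0.2 0 0 0 65;0 0 0.3 0 0 0 65;0 0 0.3 0 0 0 65;0 0 0.3 0 0 0 65;0 0 0.2 0 0 0 65;0 0 0 0 0 0 65;0 0 0 0 0 0 65"
}}

```text
time_s: 11.6
eef_pos: [577.7, 178.7, 274.6]
ee_rot: [0.001, 0.75, 0.661, 0.001]
force: [-0.8, -0.2, -1.1]
grip_width: 0.65
grip_force: 0.0
```

```bash
python3 - <<'E'
from h import *
s=sense();P=capture("scene");S=capture("side")
cr=lambda p,c0,r0,k=4:cv2.resize(p["pixels"][r0:r0+130,c0:c0+100],None,fx=k,fy=k,interpolation=2)
cv2.imwrite("pics/c5.png",np.hstack([cr(P,325,200),cr(S,245,200)]))
for p in(P,S):print([proj(p,(577.8,178.3,z)).round(0).tolist() for z in(78,148)])
E
```

```text
[[372.0, 263.0], [377.0, 247.0]]
[[291.0, 271.0], [288.0, 243.0]]
```

View pics/c5.png

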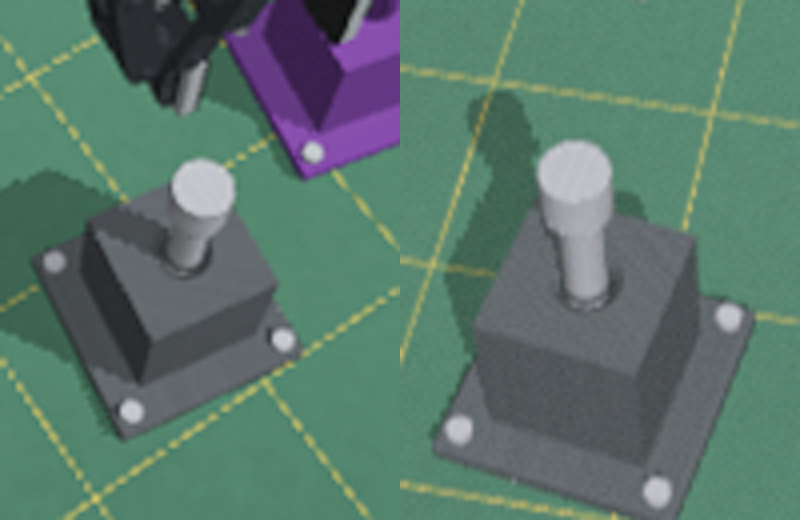

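The head top at scene (376,247) and side (289,243) matches the predicted seated height, and the ring is at the rim.

```bash
python3 -c "
from rig import *
print(finish_job())"
```

```text
the job is handed in; nothing more can be done
None
```

The ringed stake is bottomed in the dark bench socket with its ring level with the rim and the gripper clear; the other two stakes were left in the rack, and the job was handed in at about 12 s of the 48 s allowed.

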